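Swing out the prop leg of the meter practice board

TASK

On the bench stand two small plywood wiring boards, each with a folding aluminium leg half ajar on its back. Swing the leg of the board that carries the single round meter out, away from its board, until it comes up against its stop, a little past square. Leave that board standing where it is, and do not disturb the other board (with the row of breakers) or its leg.

Things in the scene. Friction and masses are not known exactly. Their poses are not given: they have to be found in the camera images.
- meter_board: Upright plywood board, 240 wide (y) x 15 (x), top 150 mm up, 2.6 kg, loose, on 2 low feet. Origin: middle of underside, on the table; z up. Round black meter (80 across, 30 deep) on its -x face at y=-65; its barrel (52 across, z 66-118) stands out 36 at the back (+x), y=-80. Prop leg on the back, upright hinge at x=+15.5, y=+105 mm. The breaker board is alike, with a row of 5 white breakers.
- meter_leg (a joint): Angle (rad) of the meter board's leg about its upright hinge. 0: flat along the board, pointing to the board's -y; grows as it swings out (anticlockwise from above), pointing along (sin a, -cos a) in the board's frame; 1.75 is the stop. Starts 0.65 to 0.95. Stays where left; about 1 N at its end moves it.
- meter_leg_end (a point): Top corner of the free end of the meter board's leg, 140 mm from the hinge, 150 mm above the table. The leg is a flat gate of aluminium strip 8 mm thick: top bar 24 mm deep (z 126 to 150), open below it, a low bar, and an end post 16 mm wide down to the table.
- breaker_leg_end (a point): The same point on the breaker board's leg, of the same shape and size, also ajar: 140 mm from its hinge, 150 mm above the table. To be left alone, with its board.
There are look-alikes about, which are no part of the job. What is shaped like the meter_board but green is not meant.

How it is judged (in metres and radians):
At the end, for the whole second after the job is handed in: The meter board's leg is at its stop (within 0.17 rad, 10 degrees, of 1.75) and at rest; the meter board stands upright within 30 mm of where it was; the end of the breaker board's leg is within 25 mm of where it was (value of joint meter_leg above 1.58 rad and velocity of joint meter_leg between -0.05 and 0.05 rad/s and distance of meter_board from where it was at the start of the episode below 0.03 m and angle between meter_board's own z axis and vertical below 0.1 rad and distance of breaker_leg_end from where it was at the start of the episode below 0.025 m); the robot touches nothing.
It fails at once if the meter board is shoved away (more than 50 mm) or tipped (more than 20 degrees) (distance of meter_board from where it was at the start of the episode above 0.05 m or angle between meter_board's own z axis and vertical above 0.35 rad).
It fails at once if the breaker board's leg (its free end) is moved more than 40 mm (distance of breaker_leg_end from where it was at the start of the episode above 0.04 m).
It also fails if it takes over 35 s, if anything falls off the work surface, if the arm or the gripper's body presses on something with over 40 N, if the wrist force passes 120 N, or if a joint passes its speed limit or range.

ROBOT

A 6-joint arm with a two-finger parallel gripper is mounted at the origin on the work surface. World frame = base frame: x ahead of the robot, y to its left, z up, the work surface at z = 0. Lengths are in mm, angles in rad, forces in N, time in s.
With the tool pointing down it reaches from about 350 to 975 mm from the base axis. Payload 7.1 kg.
Tool frame: the origin (TCP) lies on the mounting face of the last link; the fingertips stand 182 mm ahead of it and the grasp point (between the pads) lies 163 mm ahead of it (ctrl.tcp_to_tips is the distance from the TCP to the fingertips, in mm); z points along the fingers, y is the direction in which the jaws open and shut (so a half turn about z gives the same grasp; the last joint's range is limited). The gripper opens to 88 mm and grips with 3 to 60 N. Pads are 20 mm wide; open, the fingers measure 115 mm over their backs; the gripper's body (75 mm by 178 mm) begins 61 mm behind the grasp point.
Start: joints at [1.294, 0.423, 1.63, -0, 1.089, -0.019], TCP at [159.315, 604.339, 404.675] pointing down, gripper open.
Joint ranges: [-3, 3], [-0.9, 2.11], [0.09, 2.58], [-1.31, 4.45], [0.11, 2.69], [-2.54, 2.54]. Speed limits (rad/s): [2.39, 2.39, 3.01, 3.14, 3.14, 3.14].

INTERFACE

Orientations are given as a rotation vector (axis times angle).
In Python, from workcell import ctrl gives the robot as it stands. The module is installed in compiled form; this text tells all that it offers.
- The arm moves only by the tool send_rows, never from a script. Its argument "commands" is a list of rows, each an object with "translation": the shift along the world's x, y, z normalised to -1 to 1, where 1 is 0.1 m, a list of three; "twist": the turn, a rotation vector about the world's x, y, z normalised to -1 to 1, where 1 is 0.5 rad, a list of three. A call has exactly 10 rows; each row is the pose to reach, as a shift and turn from the pose commanded when the call began; what a row does not reach only later rows make up. A row lasts 1/10 s, in which the tool goes at most 50 mm and 8.59 degrees, less where a joint would pass 70% of its speed; a pose out of reach is approached as far as the arm can. A call with a number of a shift or a turn outside -1 to 1 is refused whole. A call with a gripper value outside its range is refused whole. "grip" is the closure, from -1 (fully open) to 1 (shut), set as the call begins (left out, the last holds). The fingers move at their own pace and stop on an object; the grip force is fixed at half the most. Time passes only in rows, so rows that repeat a pose let the fingers close, or fill a call up. It gives the time, the measured TCP pose, the force and the opening at its end, in the units of the state.
- ctrl.get_obs(): the state, without advancing time (a new reading comes with each control period).
- ctrl.get_image(name): name is "scene" or "top" or "wrist"; returns a dict with "img" (384x512x3 uint8, red, green, blue), "intrinsics" (3x3 intrinsics, pixels), "cam_to_world" (4x4, takes a point from camera to world coordinates). Camera axes: x right, y down, z forward; pixel columns grow to the right and rows downward; lengths in mm; the calibration is good to about 2 mm. A picture is of the moment at which its call begins. There is no depth.
- ctrl.close_job(): hands the job in, once; it reports no verdict.
The state is a dict: "t": time; "qpos": joint angles; "qvel": joint speeds; "joint_torque": joint torques, N m; "ee_pos": TCP position; "orientation": TCP orientation; "ft_force": force on the tool from outside, world axes, zero at the start; "moment": the same for the moment, N m; "width": finger opening in mm.
Only numpy, scipy, OpenCV 4.12 (cv2) and the standard library are available. Lean on these libraries where they do the work, as an engineer would, in place of code of your own. Each camera call takes 0.05 s, during which the arm holds its last target. There are 200 camera calls.

## Working session

There is one attempt and no reset: what is moved stays moved. The work goes in short steps, Python scripts to look and compute and a tool call to move; the robot and the scene stay as the last step left them, time stands still between calls to the robot, and variables do not carry over. Pictures are saved under pics/ and viewed, about 8 in all and at most 12, crops included, and the job is handed in when it is done.

Besides the shell and the picture viewer there is one more tool, called in YAML: its name, and indented under it one key for each argument. send_rows: Moves the arm, as the interface text tells. Its arguments: {"type":"object","properties":{"commands":{"type":"array","items":{"type":"object","properties":{"translation":{"type":"array","items":{"type":"number"}},"twist":{"type":"array","items":{"type":"number"}}}}},"grip":{"type":"number"}},"required":["commands"]}

```bash
mkdir -p pics
cat > h.py <<'E'
import numpy as np,cv2
from workcell import ctrl
def snap(n,tag):
    d=ctrl.get_image(n); cv2.imwrite(f'pics/{tag}.png',d['img'][:,:,::-1]); np.savez(f'pics/{tag}.npz',K=d['intrinsics'],T=d['cam_to_world']); return d
def ray(tag,u,v,z):
    c=np.load(f'pics/{tag}.npz');K,T=c['K'],c['T']
    r=T[:3,:3]@np.linalg.solve(K,[u,v,1.]);o=T[:3,3];return o+r*(z-o[2])/r[2]
def proj(tag,P):
    c=np.load(f'pics/{tag}.npz');K,T=c['K'],c['T']
    p=(np.atleast_2d(P)-T[:3,3])@T[:3,:3];p=p@K.T;return p[:,:2]/p[:,2:]
E
python3 - <<'E'
from h import *
for n in['scene','top','wrist']:
    d=snap(n,n+'0'); print(n,d['cam_to_world'].round(3).tolist(),d['intrinsics'][0,0])
a=cv2.imread('pics/scene0.png');b=cv2.imread('pics/top0.png')
cv2.imwrite('pics/s2.png',cv2.resize(a,(800,600)));cv2.imwrite('pics/t2.png',cv2.resize(b,(800,600)))
print(ctrl.get_obs())
E
```

```text
scene [[0.874, 0.425, -0.236, 606.245], [0.486, -0.773, 0.408, -371.719], [-0.009, -0.472, -0.882, 940.013], [0.0, 0.0, 0.0, 1.0]] 371.99841861904224
top [[-0.023, -0.992, 0.122, 258.453], [-1.0, 0.025, 0.018, 5.596], [-0.021, -0.121, -0.992, 1119.146], [0.0, 0.0, 0.0, 1.0]] 455.38967589724575
wrist [[0.255, 0.923, 0.288, 80.115], [0.967, -0.243, -0.077, 625.656], [-0.001, 0.298, -0.955, 383.835], [0.0, 0.0, 0.0, 1.0]] 338.2472553163116
{'t': 0.15, 'qpos': array([ 1.29396945e+00,  4.23664908e-01,  1.63048963e+00,  1.99013389e-05,
        1.08858801e+00, -1.90287539e-02]), 'qvel': array([-0.00098222, -0.00233575, -0.00244225,  0.00085674, -0.00033125,
        0.00121246]), 'joint_torque': array([-4.86614608e-04, -5.44980669e+01, -2.73920399e+01,  6.43376308e-02,
        2.04731722e-02, -6.39304153e-05]), 'ee_pos': array([159.27802702, 604.14679746, 404.09014563]), 'orientation': array([-4.03818203e-01, -3.11534231e+00,  1.78233599e-03]), 'ft_force': array([ 0.15384828,  0.16403342, -0.3441892 ]), 'moment': array([-0.03761342, -0.03152046, -0.00520292]), 'width': 87.5698281099427}
```

View pics/s2.png

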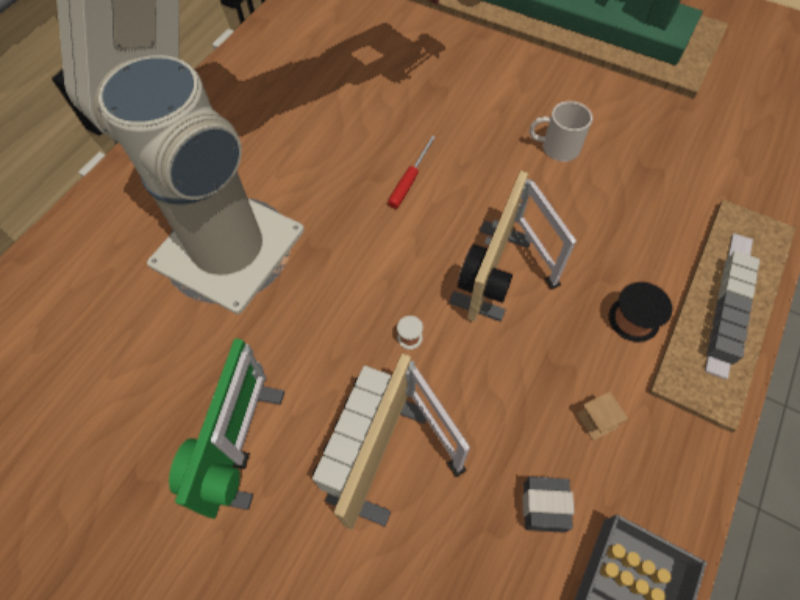

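View pics/t2.png

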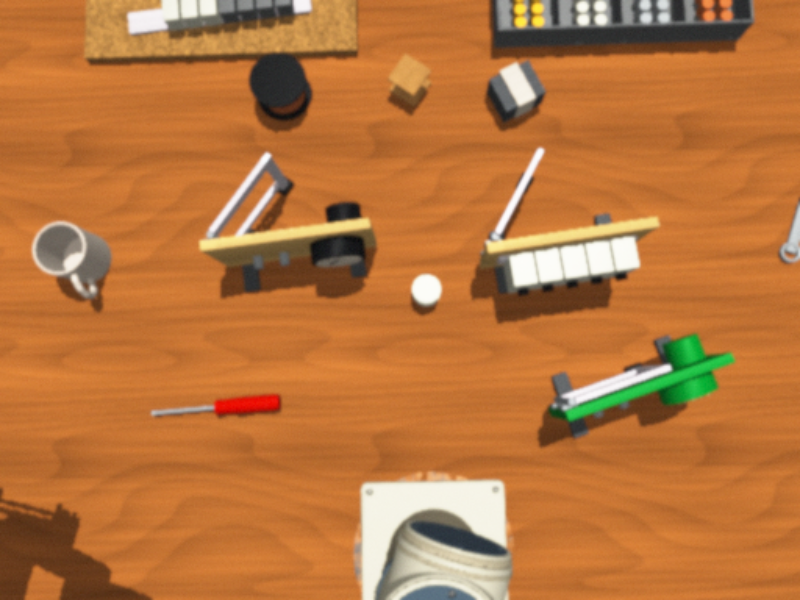

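Candidates in the top view (800 px scale): the plywood board at (288,240) with a round black meter, the plywood board at (572,240) with five white breakers, and the green look-alike at (645,385). The first fits the description, since it is plywood with a single round meter. I'll fit its pose and confirm it in a crop.

```bash
cat >> h.py <<'E'
def model(x,y,th,a):
    R=lambda p:np.array([x+np.cos(th)*p[0]-np.sin(th)*p[1],y+np.sin(th)*p[0]+np.cos(th)*p[1],p[2]])
    B=[R((sx*7.5,sy*120,150)) for sx,sy in((-1,1),(1,1),(1,-1),(-1,-1))]
    H=R((15.5,105,150));E=R((15.5+140*np.sin(a),105-140*np.cos(a),150))
    return B,H,E
E
python3 - <<'E'
from h import *
from scipy.optimize import least_squares
s=.64
# top plywood surface corners + leg end, 800-scale pixels
obs={'top0':np.array([[201,241],[369,220]])*s}
# outer edges: front-left (-x,+y) , back-right(+x,-y) ; leg end
def P(u,v):return ray('top0',u*s,v*s,150)
for n,pts in dict(meter=[(203,252),(201,242),(369,220),(373,231),(210,237),(267,155)],brk=[(487,253),(485,243),(656,218),(659,228),(494,236),(541,150)]).items():
    W=np.array([P(*p) for p in pts]); print(n,W.round(0)[:,:2].tolist())
    c=W[:4,:2].mean(0); d=(W[0]+W[1]-W[2]-W[3])[:2]; th=np.arctan2(-d[0],d[1])
    l=W[5]-W[4]
    def f(q):
        B,H,E=model(*q); return np.r_[(np.array(B)-W[:4])[:,:2].ravel(),(E-W[5])[:2]]
    r=least_squares(f,[*c,th,.8]); B,H,E=model(*r.x)
    print(r.x.round(3),'res',r.fun.round(1),'H',H.round(0),'E',E.round(0),'scene E800',(proj('scene0',E)/s).round(0))
    np.save(n+'.npy',r.x)
    if n=='meter': Q=r.x
im=cv2.imread('pics/scene0.png'); k=4
x0,y0=270,100
c=cv2.resize(im[y0:y0+130,x0:x0+130],None,fx=k,fy=k,interpolation=2)
t=cv2.imread('pics/top0.png');c2=cv2.resize(t[85:215,115:245],None,fx=k,fy=k,interpolation=2)
B,H,E=model(*Q)
for img,tag,o in((c,'scene0',(x0,y0)),(c2,'top0',(115,85))):
    p=lambda X:(((proj(tag,X)-o)+.5)*k).astype(int)
    cv2.polylines(img,[p(np.array(B))],True,(0,0,255),1);cv2.polylines(img,[p(np.array([H,E,E*[1,1,0]]))],False,(255,0,0),1)
cv2.imwrite('pics/crop.png',cv2.resize(np.hstack([c,c2]),(800,400)))
E
```

```text
meter [[447.0, 310.0], [461.0, 313.0], [486.0, 78.0], [470.0, 73.0], [468.0, 301.0], [583.0, 221.0]]
[4.65469e+02 1.93935e+02 1.05000e-01 8.59000e-01] res [-1.2  2.2 -0.5  0.8 -0.2 -2.9  0.6  0.8  1.4 -1. ] H [470. 300. 150.] E [585. 220. 150.] scene E800 [[573. 241.]]
brk [[435.0, -84.0], [449.0, -82.0], [478.0, -319.0], [463.0, -322.0], [458.0, -94.0], [579.0, -165.0]]
[ 4.55998e+02 -2.01367e+02  1.22000e-01  9.26000e-01] res [-0.8  0.8 -0.   0.4  0.4 -1.1 -0.3  0.3  0.7 -0.4] H [459. -95. 150.] E [ 580. -165.  150.] scene E800 [[465. 447.]]
```

View pics/crop.png

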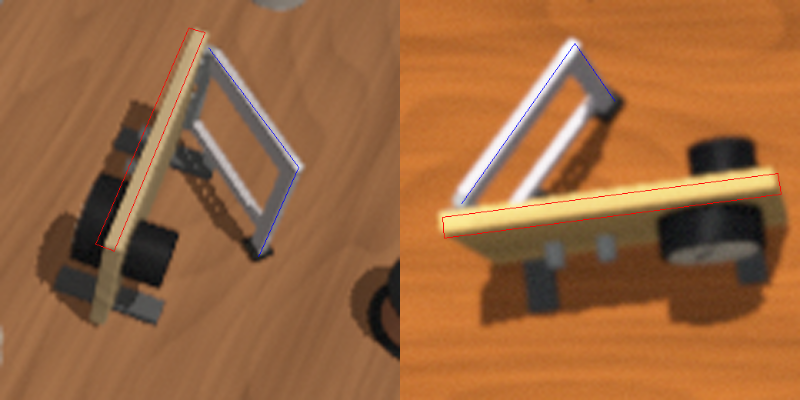

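The crop confirms the target: a plywood board with one round black meter, its barrel at the back. The blue leg overlay fits in both views, with the hinge at about (470,300) and the leg end at about (585,220). The plan is to close the fingers, go over, descend inside the leg, then push along the arc.

send_rows:
  commands:
    - {"translation": [0.05,-0.05,0],"twist": [0,0,0]}
    - {"translation": [0.15,-0.15,0],"twist": [0,0,0]}
    - {"translation": [0.25,-0.27,0],"twist": [0,0,0]}
    - {"translation": [0.36,-0.38,0],"twist": [0,0,0]}
    - {"translation": [0.47,-0.5,0],"twist": [0,0,0]}
    - {"translation": [0.57,-0.6,0],"twist": [0,0,0]}
    - {"translation": [0.67,-0.7,0],"twist": [0,0,0]}
    - {"translation": [0.76,-0.8,0],"twist": [0,0,0]}
    - {"translation": [0.86,-0.9,0],"twist": [0,0,0]}
    - {"translation": [0.95,-1,0],"twist": [0,0,0]}
  grip: 1

```text
t: 1.15
ee_pos: [255.1, 503.5, 404.7]
orientation: [0.404, 3.115, 0.0]
ft_force: [-0.3, -0.3, -0.9]
width: 11.4
```

send_rows:
  commands:
    - {"translation": [0.1,-0.1,0],"twist": [0,0,0]}
    - {"translation": [0.19,-0.2,0],"twist": [0,0,0]}
    - {"translation": [0.28,-0.3,0],"twist": [0,0,0]}
    - {"translation": [0.38,-0.4,0],"twist": [0,0,0]}
    - {"translation": [0.47,-0.5,0],"twist": [0,0,0]}
    - {"translation": [0.57,-0.6,0],"twist": [0,0,0]}
    - {"translation": [0.67,-0.7,0],"twist": [0,0,0]}
    - {"translation": [0.76,-0.8,0],"twist": [0,0,0]}
    - {"translation": [0.86,-0.9,0],"twist": [0,0,0]}
    - {"translation": [0.95,-1,0],"twist": [0,0,0]}

```text
t: 2.15
ee_pos: [350.2, 403.5, 404.7]
orientation: [0.404, 3.115, 0.0]
ft_force: [0.3, 0.5, 0.0]
width: 0.3
```

send_rows:
  commands:
    - {"translation": [0.1,-0.1,0],"twist": [0,0,0]}
    - {"translation": [0.19,-0.2,0],"twist": [0,0,0]}
    - {"translation": [0.28,-0.3,0],"twist": [0,0,0]}
    - {"translation": [0.38,-0.4,0],"twist": [0,0,0]}
    - {"translation": [0.47,-0.5,0],"twist": [0,0,0]}
    - {"translation": [0.57,-0.6,0],"twist": [0,0,0]}
    - {"translation": [0.67,-0.7,0],"twist": [0,0,0]}
    - {"translation": [0.76,-0.8,0],"twist": [0,0,0]}
    - {"translation": [0.86,-0.9,0],"twist": [0,0,0]}
    - {"translation": [0.95,-1,0],"twist": [0,0,0]}

```text
t: 3.15
ee_pos: [445.2, 303.5, 404.7]
orientation: [0.404, 3.115, 0.0]
ft_force: [0.6, 0.8, 0.2]
width: 0.2
```

send_rows:
  commands:
    - {"translation": [0.1,-0.1,0],"twist": [0,0,0]}
    - {"translation": [0.2,-0.2,0],"twist": [0,0,0]}
    - {"translation": [0.32,-0.32,0],"twist": [0,0,0]}
    - {"translation": [0.44,-0.45,0],"twist": [0,0,0]}
    - {"translation": [0.57,-0.6,0],"twist": [0,0,0]}
    - {"translation": [0.7,-0.74,0],"twist": [0,0,0]}
    - {"translation": [0.83,-0.87,0],"twist": [0,0,0]}
    - {"translation": [0.92,-0.98,0],"twist": [0,0,0]}
    - {"translation": [0.98,-1,0],"twist": [0,0,0]}
    - {"translation": [0.98,-1,0],"twist": [0,0,0]}

```text
t: 4.15
ee_pos: [543.0, 204.0, 404.6]
orientation: [0.405, 3.115, 0.0]
ft_force: [-0.7, 0.7, -0.4]
width: 0.4
```

Run:
```python
from h import *
o=ctrl.get_obs();print(o['t'],o['ee_pos'],o['orientation'],o['width'],o['ft_force'])
a=cv2.resize(snap('scene','scene1')['img'][60:252,200:456],(800,600))[:,:,::-1];cv2.imwrite('pics/s1.png',a)
```

```text
4.15 [543.02424511 203.95890817 404.61561583] [4.05419063e-01 3.11519168e+00 2.92555467e-04] 0.38526980428906915 [-0.65580312  0.70810308 -0.43783352]
```

View pics/s1.png

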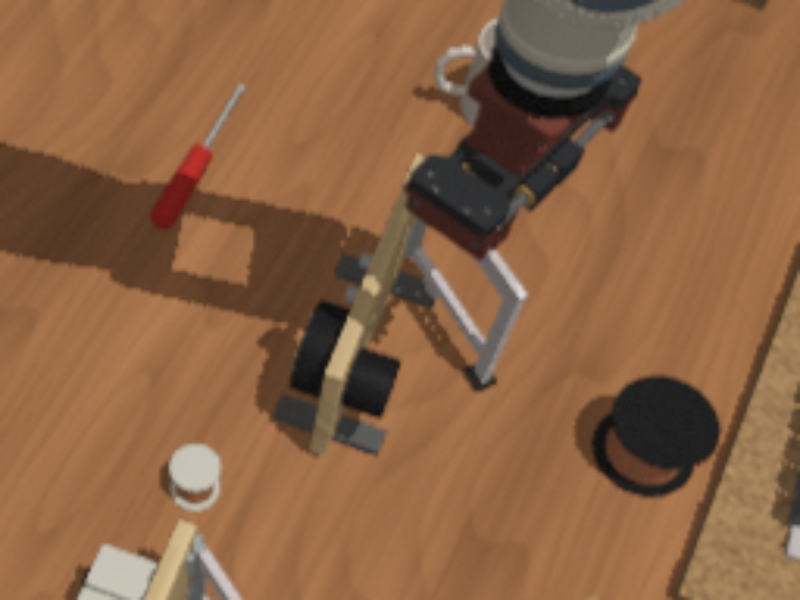

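The closed gripper is above the leg at the right height and nothing has been disturbed. Next it descends inside the leg.

send_rows:
  commands:
    - {"translation": [0,-0.07,-0.05],"twist": [0,0,0]}
    - {"translation": [0,-0.07,-0.15],"twist": [0,0,0]}
    - {"translation": [0,-0.07,-0.27],"twist": [0,0,0]}
    - {"translation": [0,-0.07,-0.4],"twist": [0,0,0]}
    - {"translation": [0,-0.07,-0.5],"twist": [0,0,0]}
    - {"translation": [0,-0.07,-0.6],"twist": [0,0,0]}
    - {"translation": [0,-0.07,-0.7],"twist": [0,0,0]}
    - {"translation": [0,-0.07,-0.8],"twist": [0,0,0]}
    - {"translation": [0,-0.07,-0.9],"twist": [0,0,0]}
    - {"translation": [0,-0.07,-1],"twist": [0,0,0]}

```text
t: 5.2
ee_pos: [542.3, 197.3, 303.9]
orientation: [0.404, 3.115, 0.0]
ft_force: [0.8, 0.1, 0.4]
width: 0.3
```

send_rows:
  commands:
    - {"translation": [0,0,-0.05],"twist": [0,0,0]}
    - {"translation": [0,0,-0.1],"twist": [0,0,0]}
    - {"translation": [0,0,-0.14],"twist": [0,0,0]}
    - {"translation": [0,0,-0.15],"twist": [0,0,0]}
    - {"translation": [0,0,-0.15],"twist": [0,0,0]}
    - {"translation": [0,0,-0.15],"twist": [0,0,0]}
    - {"translation": [0,0,-0.15],"twist": [0,0,0]}
    - {"translation": [0,0,-0.15],"twist": [0,0,0]}
    - {"translation": [0,0,-0.15],"twist": [0,0,0]}
    - {"translation": [0,0,-0.15],"twist": [0,0,0]}

```text
t: 6.2
ee_pos: [542.3, 197.3, 289.8]
orientation: [0.404, 3.115, 0.0]
ft_force: [0.1, 0.0, 0.1]
width: 0.5
```

Run:
```python
from h import *
o=ctrl.get_obs();p=o['ee_pos'];print(o['t'],p,o['ft_force'])
x,y,th,a=np.load('meter.npy');_,H,_=model(x,y,th,a)
c=np.array([542.,197.])
yv=np.array([.255,.967]);xv=np.array([.967,-.255])
last=None
for a in np.r_[.72,np.arange(.86,1.76,.1),1.68,1.75]:
    f=th-np.pi/2+a;l=np.array([np.cos(f),np.sin(f)]);n=np.array([-l[1],l[0]])
    off=4+13.5*abs(n@yv)+10*abs(n@xv)
    q=H[:2]+112*l-off*n
    print(round(a,2),q.round(0),((q-[542.3,197.3])/100).round(2))
a=cv2.resize(snap('scene','scene2')['img'][60:252,200:456],(800,600))[:,:,::-1];cv2.imwrite('pics/s2b.png',a)
```

```text
6.2 [542.31485217 197.34747459 289.76818294] [0.09045249 0.0263398  0.12678754]
0.72 [538. 209.] [-0.04  0.12]
0.86 [551. 220.] [0.08 0.22]
0.96 [558. 229.] [0.16 0.31]
1.06 [565. 238.] [0.23 0.41]
1.16 [571. 249.] [0.29 0.52]
1.26 [576. 259.] [0.34 0.62]
1.36 [579. 269.] [0.37 0.72]
1.46 [582. 280.] [0.39 0.82]
1.56 [583. 290.] [0.41 0.93]
1.66 [584. 301.] [0.41 1.04]
1.68 [584. 304.] [0.41 1.06]
1.75 [583. 311.] [0.41 1.14]
```

View pics/s2b.png

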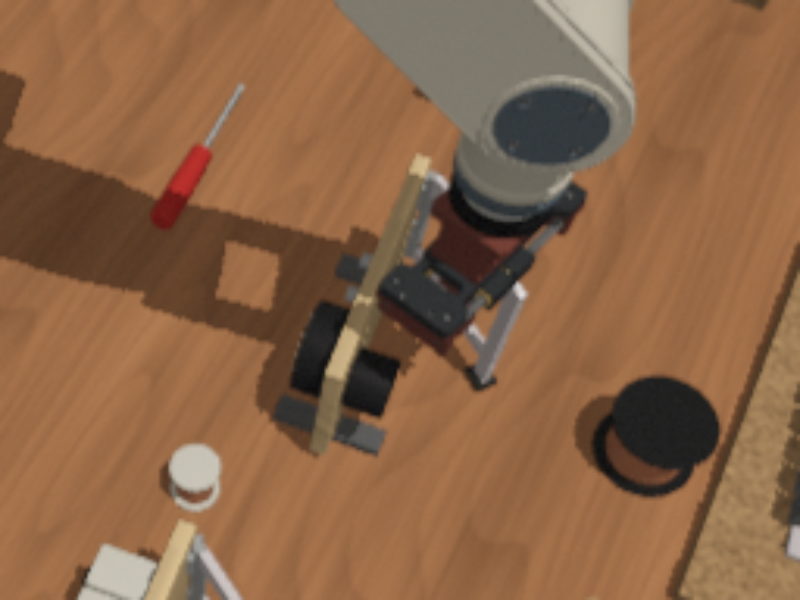

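There is no contact, and the leg and board are where they were (leg end at (522,290) in the crop). Next is a slow push along the arc.

send_rows:
  commands:
    - {"translation": [0.02,0.04,0],"twist": [0,0,0]}
    - {"translation": [0.03,0.08,0],"twist": [0,0,0]}
    - {"translation": [0.05,0.12,0],"twist": [0,0,0]}
    - {"translation": [0.06,0.16,0],"twist": [0,0,0]}
    - {"translation": [0.08,0.2,0],"twist": [0,0,0]}
    - {"translation": [0.1,0.23,0],"twist": [0,0,0]}
    - {"translation": [0.12,0.26,0],"twist": [0,0,0]}
    - {"translation": [0.14,0.29,0],"twist": [0,0,0]}
    - {"translation": [0.16,0.32,0],"twist": [0,0,0]}
    - {"translation": [0.18,0.34,0],"twist": [0,0,0]}

```text
t: 7.25
ee_pos: [560.4, 231.6, 289.6]
orientation: [-0.404, -3.115, 0.0]
ft_force: [-0.8, -0.5, 0.6]
width: 0.4
```

send_rows:
  commands:
    - {"translation": [0.02,0.03,0],"twist": [0,0,0]}
    - {"translation": [0.04,0.06,0],"twist": [0,0,0]}
    - {"translation": [0.06,0.09,0],"twist": [0,0,0]}
    - {"translation": [0.08,0.12,0],"twist": [0,0,0]}
    - {"translation": [0.1,0.15,0],"twist": [0,0,0]}
    - {"translation": [0.11,0.18,0],"twist": [0,0,0]}
    - {"translation": [0.13,0.21,0],"twist": [0,0,0]}
    - {"translation": [0.14,0.24,0],"twist": [0,0,0]}
    - {"translation": [0.15,0.27,0],"twist": [0,0,0]}
    - {"translation": [0.16,0.3,0],"twist": [0,0,0]}

```text
t: 8.25
ee_pos: [576.4, 261.6, 289.7]
orientation: [0.404, 3.116, -0.0]
ft_force: [-0.9, -0.5, -0.6]
width: 0.6
```

send_rows:
  commands:
    - {"translation": [0.01,0.03,0],"twist": [0,0,0]}
    - {"translation": [0.02,0.06,0],"twist": [0,0,0]}
    - {"translation": [0.03,0.09,0],"twist": [0,0,0]}
    - {"translation": [0.04,0.12,0],"twist": [0,0,0]}
    - {"translation": [0.05,0.15,0],"twist": [0,0,0]}
    - {"translation": [0.06,0.18,0],"twist": [0,0,0]}
    - {"translation": [0.06,0.2,0],"twist": [0,0,0]}
    - {"translation": [0.07,0.22,0],"twist": [0,0,0]}
    - {"translation": [0.07,0.24,0],"twist": [0,0,0]}
    - {"translation": [0.07,0.26,0],"twist": [0,0,0]}

```text
t: 9.25
ee_pos: [583.4, 287.5, 289.7]
orientation: [0.404, 3.115, 0.0]
ft_force: [0.2, -0.8, 0.0]
width: 0.9
```

Run:
```python
from h import *
o=ctrl.get_obs();print(o['t'],o['ee_pos'],o['ft_force'])
t=snap('top','top3')['img'];s=snap('scene','scene3')['img']
a=np.hstack([cv2.resize(s[60:252,250:442],(400,400)),cv2.resize(t[70:230,100:260],(400,400))])[:,:,::-1];cv2.imwrite('pics/c3.png',a)
```

```text
9.25 [583.41110958 287.45266391 289.68997469] [ 0.20376008 -0.7747682   0.03109905]
```

View pics/c3.png

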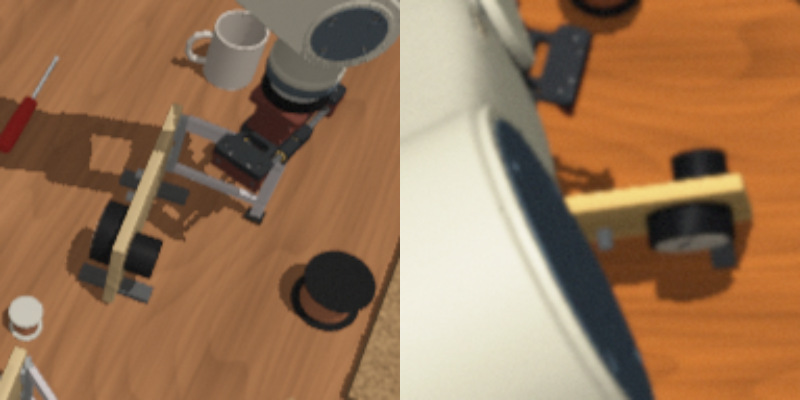

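The leg has swung with the finger to about 1.5 rad and the board hasn't moved. I'll continue slowly towards the stop, watching the force.

send_rows:
  commands:
    - {"translation": [0,0.02,0],"twist": [0,0,0]}
    - {"translation": [0,0.04,0],"twist": [0,0,0]}
    - {"translation": [0,0.06,0],"twist": [0,0,0]}
    - {"translation": [0,0.08,0],"twist": [0,0,0]}
    - {"translation": [0,0.1,0],"twist": [0,0,0]}
    - {"translation": [0,0.12,0],"twist": [0,0,0]}
    - {"translation": [0,0.14,0],"twist": [0,0,0]}
    - {"translation": [0,0.16,0],"twist": [0,0,0]}
    - {"translation": [0,0.17,0],"twist": [0,0,0]}
    - {"translation": [0,0.18,0],"twist": [0,0,0]}

```text
t: 10.35
ee_pos: [583.2, 305.4, 289.6]
orientation: [-0.404, -3.115, 0.0]
ft_force: [0.1, -0.8, 0.7]
width: 0.5
```

send_rows:
  commands:
    - {"translation": [0,0.005,0],"twist": [0,0,0]}
    - {"translation": [0,0.01,0],"twist": [0,0,0]}
    - {"translation": [0,0.015,0],"twist": [0,0,0]}
    - {"translation": [0,0.02,0],"twist": [0,0,0]}
    - {"translation": [0,0.025,0],"twist": [0,0,0]}
    - {"translation": [0,0.03,0],"twist": [0,0,0]}
    - {"translation": [0,0.03,0],"twist": [0,0,0]}
    - {"translation": [0,0.03,0],"twist": [0,0,0]}
    - {"translation": [0,0.03,0],"twist": [0,0,0]}
    - {"translation": [0,0.03,0],"twist": [0,0,0]}

```text
t: 11.35
ee_pos: [583.4, 308.4, 289.7]
orientation: [0.404, 3.115, 0.0]
ft_force: [0.4, -0.7, -0.4]
width: 0.7
```

send_rows:
  commands:
    - {"translation": [0,0.005,0],"twist": [0,0,0]}
    - {"translation": [0,0.01,0],"twist": [0,0,0]}
    - {"translation": [0,0.015,0],"twist": [0,0,0]}
    - {"translation": [0,0.02,0],"twist": [0,0,0]}
    - {"translation": [0,0.025,0],"twist": [0,0,0]}
    - {"translation": [0,0.03,0],"twist": [0,0,0]}
    - {"translation": [0,0.03,0],"twist": [0,0,0]}
    - {"translation": [0,0.03,0],"twist": [0,0,0]}
    - {"translation": [0,0.03,0],"twist": [0,0,0]}
    - {"translation": [0,0.03,0],"twist": [0,0,0]}

```text
t: 12.35
ee_pos: [583.4, 311.4, 289.7]
orientation: [0.404, 3.115, 0.0]
ft_force: [1.1, -0.4, -0.7]
width: 0.7
```

Run:
```python
from h import *
o=ctrl.get_obs();print(o['t'],o['ee_pos'],o['ft_force'],o['moment'])
x,y,th,a=np.load('meter.npy')
s=snap('scene','scene4')['img'][:,:,::-1]
k=4;o=(260,80);c=cv2.resize(s[80:220,260:400].copy(),None,fx=k,fy=k,interpolation=2)
for a,col in((1.58,(0,0,255)),(1.75,(255,0,0))):
    B,H,E=model(x,y,th,a)
    cv2.polylines(c,[((proj('scene4',np.array([H,E,E*[1,1,0]]))-o+.5)*k).astype(int)],False,col,1)
cv2.imwrite('pics/c4.png',c)
```

```text
12.35 [583.3509663  311.36154259 289.7104481 ] [ 1.07156757 -0.3860082  -0.67197901] [ 0.0013577   0.04517057 -0.02647586]
```

View pics/c4.png

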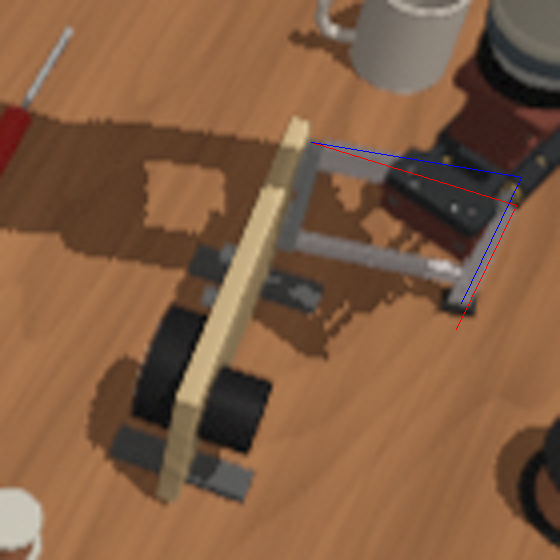

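The leg lies close to the blue 1.75 line, but the force shows no stop contact yet. I'll make a few more small steps.

send_rows:
  commands:
    - {"translation": [0,0.005,0],"twist": [0,0,0]}
    - {"translation": [0,0.01,0],"twist": [0,0,0]}
    - {"translation": [0,0.015,0],"twist": [0,0,0]}
    - {"translation": [0,0.02,0],"twist": [0,0,0]}
    - {"translation": [0,0.025,0],"twist": [0,0,0]}
    - {"translation": [0,0.03,0],"twist": [0,0,0]}
    - {"translation": [0,0.03,0],"twist": [0,0,0]}
    - {"translation": [0,0.03,0],"twist": [0,0,0]}
    - {"translation": [0,0.03,0],"twist": [0,0,0]}
    - {"translation": [0,0.03,0],"twist": [0,0,0]}

```text
t: 13.4
ee_pos: [583.3, 314.4, 289.7]
orientation: [0.404, 3.115, 0.0]
ft_force: [-0.7, -0.5, -0.5]
width: 0.3
```

send_rows:
  commands:
    - {"translation": [0,0.005,0],"twist": [0,0,0]}
    - {"translation": [0,0.01,0],"twist": [0,0,0]}
    - {"translation": [0,0.015,0],"twist": [0,0,0]}
    - {"translation": [0,0.02,0],"twist": [0,0,0]}
    - {"translation": [0,0.025,0],"twist": [0,0,0]}
    - {"translation": [0,0.03,0],"twist": [0,0,0]}
    - {"translation": [0,0.03,0],"twist": [0,0,0]}
    - {"translation": [0,0.03,0],"twist": [0,0,0]}
    - {"translation": [0,0.03,0],"twist": [0,0,0]}
    - {"translation": [0,0.03,0],"twist": [0,0,0]}

```text
t: 14.4
ee_pos: [583.3, 317.3, 289.6]
orientation: [-0.404, -3.115, 0.0]
ft_force: [0.2, -0.6, 0.1]
width: 0.3
```

Run:
```python
from h import *
x,y,th,a=np.load('meter.npy')
s=snap('scene','scene5')['img'][:,:,::-1]
p=cv2.imread('pics/scene0.png')
k=4;o=(260,80);c=cv2.resize(s[80:220,260:400].copy(),None,fx=k,fy=k,interpolation=2)
for a,col in((1.66,(0,0,255)),(1.75,(255,0,0))):
    B,H,E=model(x,y,th,a)
    cv2.polylines(c,[((proj('scene5',np.array([H,E,E*[1,1,0]]))-o+.5)*k).astype(int)],False,col,1)
cv2.imwrite('pics/c5.png',c)
# board shift vs start: patch match on meter region
tpl=p[165:205,290:330]; r=cv2.matchTemplate(s[150:220,275:345].copy(),tpl,cv2.TM_CCOEFF_NORMED);print(cv2.minMaxLoc(r))
```

```text
(-0.35583916306495667, 0.999157726764679, (10, 0), (15, 15))
```

View pics/c5.png

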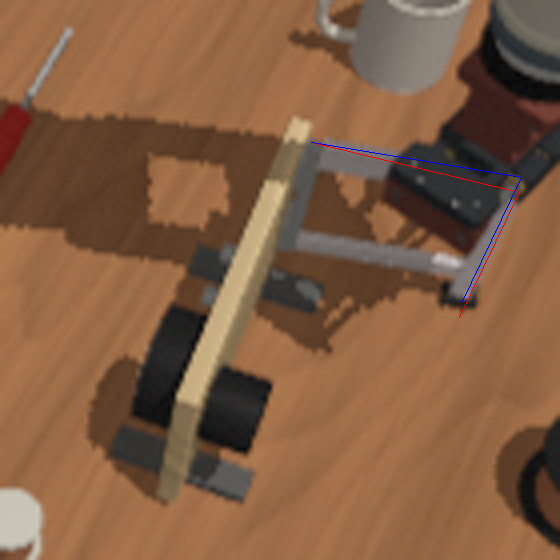

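The leg is still moving freely (foot at (458,297), close to the 1.75 line) and the board hasn't shifted (template match at zero offset). A bit more.

send_rows:
  commands:
    - {"translation": [0,0.005,0],"twist": [0,0,0]}
    - {"translation": [0,0.01,0],"twist": [0,0,0]}
    - {"translation": [0,0.015,0],"twist": [0,0,0]}
    - {"translation": [0,0.02,0],"twist": [0,0,0]}
    - {"translation": [0,0.025,0],"twist": [0,0,0]}
    - {"translation": [0,0.03,0],"twist": [0,0,0]}
    - {"translation": [0,0.03,0],"twist": [0,0,0]}
    - {"translation": [0,0.03,0],"twist": [0,0,0]}
    - {"translation": [0,0.03,0],"twist": [0,0,0]}
    - {"translation": [0,0.03,0],"twist": [0,0,0]}

```text
t: 15.45
ee_pos: [583.3, 318.7, 289.5]
orientation: [-0.403, -3.115, 0.006]
ft_force: [-0.7, -11.5, 3.3]
width: 0.6
```

−11.5 N in y means the leg is at the stop. I'll back off and lift clear.

send_rows:
  commands:
    - {"translation": [0,-0.02,0],"twist": [0,0,0]}
    - {"translation": [0.01,-0.04,0],"twist": [0,0,0]}
    - {"translation": [0.02,-0.08,0],"twist": [0,0,0]}
    - {"translation": [0.04,-0.14,0],"twist": [0,0,0]}
    - {"translation": [0.06,-0.2,0],"twist": [0,0,0]}
    - {"translation": [0.08,-0.26,0],"twist": [0,0,0]}
    - {"translation": [0.09,-0.3,0],"twist": [0,0,0]}
    - {"translation": [0.1,-0.33,0],"twist": [0,0,0]}
    - {"translation": [0.1,-0.35,0],"twist": [0,0,0]}
    - {"translation": [0.1,-0.35,0],"twist": [0,0,0]}

```text
t: 16.45
ee_pos: [593.3, 285.1, 289.7]
orientation: [-0.404, -3.115, 0.0]
ft_force: [-0.3, -0.9, 0.1]
width: 0.2
```

send_rows:
  commands:
    - {"translation": [0,0,0.05],"twist": [0,0,0]}
    - {"translation": [0,0,0.15],"twist": [0,0,0]}
    - {"translation": [0,0,0.27],"twist": [0,0,0]}
    - {"translation": [0,0,0.4],"twist": [0,0,0]}
    - {"translation": [0,0,0.55],"twist": [0,0,0]}
    - {"translation": [0,0,0.7],"twist": [0,0,0]}
    - {"translation": [0,0,0.82],"twist": [0,0,0]}
    - {"translation": [0,0,0.92],"twist": [0,0,0]}
    - {"translation": [0,0,1],"twist": [0,0,0]}
    - {"translation": [0,0,1],"twist": [0,0,0]}

```text
t: 17.45
ee_pos: [593.6, 285.4, 391.0]
orientation: [0.404, 3.114, 0.002]
ft_force: [0.7, -0.1, 0.5]
width: 0.4
```

Run:
```python
from h import *
x,y,th,a=np.load('meter.npy')
o=ctrl.get_obs();print(o['t'],o['ee_pos'],o['ft_force'],abs(o['qvel']).max())
s=snap('scene','scene6')['img'][:,:,::-1]
p=cv2.imread('pics/scene0.png')
k=3;o=(200,90);c=cv2.resize(s[90:290,200:400].copy(),None,fx=k,fy=k,interpolation=2)
for a,col in((1.58,(0,0,255)),(1.75,(255,0,0))):
    B,H,E=model(x,y,th,a)
    cv2.polylines(c,[((proj('scene6',np.array([H,E,E*[1,1,0]]))-o+.5)*k).astype(int)],False,col,1)
cv2.imwrite('pics/c6.png',c)
for n,(r0,r1,c0,c1) in dict(meter=(165,205,290,330),brkleg=(250,305,265,300)).items():
    r=cv2.matchTemplate(s[r0-15:r1+15,c0-15:c1+15].copy(),p[r0:r1,c0:c1],cv2.TM_CCOEFF_NORMED);m=cv2.minMaxLoc(r);print(n,m[1],m[3],'(15,15)=unmoved')
```

```text
17.45 [593.56943018 285.42660091 390.9854204 ] [ 0.68717901 -0.05832818  0.49771083] 0.0192595921842883
meter 0.9846805334091187 (15, 15) (15,15)=unmoved
brkleg 0.9995003938674927 (15, 15) (15,15)=unmoved
```

View pics/c6.png

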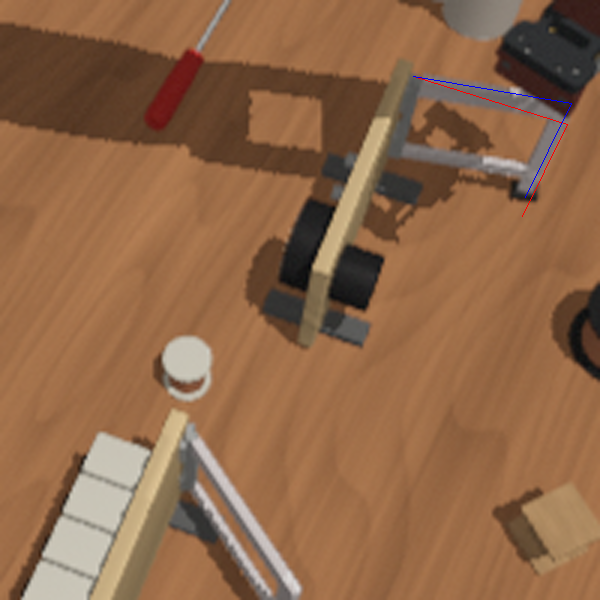

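The leg stands at the stop line, clear of the gripper, with both boards unmoved. Handing in.

```bash
python3 -c "
from workcell import ctrl
print(ctrl.close_job())"
```

```text
the job is handed in; nothing more can be done
None
```

I swung the meter board's leg out to its stop and handed the job in. The last reading before that was about 17.5 s on the clock, against the 35 s limit.

I closed the fingers, lowered them inside the half-open leg, pushed its top bar slowly round the arc, then backed off and lifted clear.

- **Leg at its stop:** the force in y jumped from under 1 N to 11.5 N, showing contact with the stop. The final picture puts the leg close to the fitted 1.75 rad line and past the 1.58 rad line.
- **Boards not disturbed:** template matching against the first scene picture showed zero pixel shift for the meter board and the breaker board's leg.
- **Robot clear:** the gripper is above everything, with the force back to noise level.

**Disagreement:** my finger-geometry estimate put the stop at about y = 311 mm, but the finger met it at about 318 mm. I relied on the force and the pictures instead.

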